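Tip the tall shaker over the soup cup

TASK

Push the white soup cup across the counter, without lifting it, until it stands in the middle of the round cork mat. Then draw the tall glass shaker out of its slot in the sloping grey spice shelf and tip it so that its steel cap, clearly lower than its base, is over the cup's mouth without touching the cup, as if to shake out the last grains; leave the two short shakers and everything else where they are. Finish while still holding the shaker raised and tipped like that: do not put it down or let go.

Things in the scene. Friction and masses are not known exactly. Their poses are not given: they have to be found in the camera images.
- cup: White ceramic soup cup without a handle, open at the top, 90 mm across the rim, 60 mm high, narrower at the foot, about 0.24 kg (mass varies), loose on the counter. Origin: centre of its underside; z points up through its mouth.
- mat: Round flat cork mat, 112 mm across, 1 mm thin and level with the counter as far as pushing goes (things slide on to it without a step); it does not move. Origin: its centre, on the counter.
- rack: Grey plastic spice shelf clamped to the counter's far edge; does not move. Origin: centre of the underside of its 125 (x) by 276 (y) mm foot plate, on the counter; x points to its back, y along the row of slots, z up. Three slots at y = -88, 0 and +88 mm each hold a shaker lying 60 degrees from upright, cap up and to the front (-x). Nothing on it stands higher than the caps, 100 mm above the counter.
- slot (a point): Middle slot's floor centre, 30 mm up; axes as the shelf's; the others are alike. Side walls reach 25 mm along the shaker from its base, 2 mm play each side; a 12 mm lip lies over the base's upper face, so draw the shaker 30 mm or more along its length before turning. A 26 mm wide support under it runs to 60 mm from the base. From 30 mm up both sides are free, 50 mm to the next shaker.
- shaker_mid (a point): Tall shaker: empty glass, square 38 x 38 mm, 78 mm long, plus a round steel cap 35 mm across, 24 mm long; 102 mm overall, about 0.11 kg (varies). It starts in any of the three slots; the other two hold short ones, 70 mm overall. This point is on its long axis half-way, 51 mm from base. z runs from base to cap; x, y are square to its sides; in the slot its y lies along the shelf's y.
- shaker_cap (a point): Centre of the outer (perforated) face of the tall shaker's cap, on its long axis, 102 mm from its base. Axes as for shaker_mid.
Not all that is in view belongs to the job. What is shaped like the part that bears shaker_mid but blue or turquoise is not meant.

How it is judged (in metres and radians):
On the way, in this order (a step that is already met when the one before it is completed fails the run):
1. the cup stands in the middle of the mat (within 25 mm), upright and at rest, the tall shaker still in its slot (horizontal distance between cup and mat below 0.025 m and angle between cup's own z axis and vertical below 0.2 rad and linear speed of cup below 0.02 m/s and distance of shaker_mid from where it was at the start of the episode below 0.02 m), for 0.2 s.
2. the tall shaker is drawn clear of the shelf, in the fingers, and raised (distance of shaker_mid from where it was at the start of the episode above 0.05 m and height (world z) of shaker_mid above 0.08 m and contact force between shaker and rack below 0.05 N and contact force between shaker and the fingers above 0.5 N), for 0.2 s.
At the end, for the whole second after the job is handed in: Cup upright, centre within 25 mm of the mat's. Tall shaker held still in the fingers, touching neither cup nor shelf, tipped at least 5 degrees past level, cap the lower end, the cap's face within 35 mm sideways of the cup's axis and 2 to 160 mm above its rim (horizontal distance between cup and mat below 0.025 m and angle between cup's own z axis and vertical below 0.2 rad and angle between shaker_mid's own z axis and vertical above 1.66 rad and horizontal distance between shaker_cap and cup below 0.035 m and z of shaker_cap in the frame of cup between 0.062 and 0.22 m and contact force between shaker and the fingers above 0.5 N and contact force between shaker and rack below 0.05 N and contact force between shaker and cup below 0.05 N and linear speed of shaker below 0.03 m/s and linear speed of cup below 0.02 m/s); the arm keeps its last pose, push and grip.
It fails at once if the cup is lifted off the counter (height (world z) of cup above 0.012 m).
It fails at once if the cup is tipped over (angle between cup's own z axis and vertical above 0.5 rad).
It fails at once if a bystander is disturbed (distance of any of short_a, short_b, bento, chopsticks, dish, jar, can, spatula from where it was at the start of the episode above 0.03 m).
It also fails if it takes over 58 s, if anything falls off the work surface, if the arm or the gripper's body presses on something with over 40 N, if the wrist force passes 120 N, or if a joint passes its speed limit or range.

ROBOT

A 6-joint arm with a two-finger parallel gripper is mounted at the origin on the work surface. World frame = base frame: x ahead of the robot, y to its left, z up, the work surface at z = 0. Lengths are in mm, angles in degrees, forces in N, time in s.
With the tool pointing down it reaches from about 300 to 850 mm from the base axis. Payload 4.2 kg.
Tool frame: the origin (TCP) lies on the centre line of the jaws, within the pads' length; the fingertips stand 11 mm ahead of it and the grasp point (between the pads) lies 8 mm behind it; z points along the fingers, y is the line along which they close (so a half turn about z gives the same grasp; the last joint's range is limited). The gripper opens to 91 mm and grips with 3 to 60 N. Pads are 32 mm wide; open, the fingers measure 118 mm over their backs; the gripper's body (76 mm by 178 mm) begins 60 mm behind the grasp point.
Start: joints at [-71.62, 18.312, 89.639, -0, 72.044, -1.146], TCP at [192.192, -541.945, 224.976] pointing down, gripper open.
Joint ranges: [-177.97, 177.97], [-48.28, 115.42], [12.27, 149.76], [-77.06, 257.06], [2.81, 150.46], [-146.56, 146.56]. Speed limits (degrees/s): [147.25, 147.25, 180, 180, 180, 180].

INTERFACE

Orientations are given as [roll, pitch, yaw] about the fixed x, y, z axes, in that order (R = Rz(yaw) Ry(pitch) Rx(roll)).
In Python, from workcell import env, grab_frame, camera_model, models gives the robot as it stands.
- The arm moves only by the shell command python3 -m crank 'ROWS' [FORCE]. ROWS is text: rows parted by semicolons, each of 7 numbers parted by spaces: the closure, from -1 (fully open) to 1 (shut), so that 0 is half open, then the shift along the tool's x, y, z in mm, then the turn, a rotation vector about the tool's x, y, z in degrees. A call has 1 to 10 rows; each row shifts and turns the commanded pose from where the row before left it, along the tool's axes as they then stand; what a row does not reach is not made up. A row lasts 1/8 s, in which the tool goes at most 62.5 mm and 10.7 degrees, less where a joint would pass 70% of its speed; a pose out of reach is approached as far as the arm can. A call is refused whole if a number of a shift passes 62.5 or a number of a turn 10.7, either way. A call with a gripper value outside its range is refused whole. The fingers move at their own pace and stop on an object; FORCE is the grip in N (left out, the last holds). Time passes only in rows, so rows that do not move let the fingers close. It gives the time, the measured TCP pose, the force, the opening and the grip force at its end, in the units of the state.
- env.state(): the state, without advancing time (a new reading comes with each control period).
- grab_frame(name): name is "scene" or "top" or "wrist"; returns the picture (384x512x3 uint8, blue, green, red); there is no depth.
- camera_model(name): a dict with "K" (3x3 intrinsics, pixels), "R" (3x3) and "t" (3): a world point X has camera coordinates R X + t; the wrist camera has in their place "mount" (4x4, takes a point from camera to tool coordinates, whose origin is the TCP and whose axes are the flange's). Camera axes: x right, y down, z forward; pixel columns grow to the right and rows downward; lengths in mm; the calibration is good to about 2 mm. A picture is of the moment at which its call begins: read the wrist's pose just before it. camera_model takes no time and is no camera call.
- env.job_done(): hands the job in; it is judged then, once.
Trained networks look in the newest picture that a camera, given by its name, has taken for a name from the list of things; names that differ only in an ending like _2 or _b are one class to them, and where a whole thing is asked for, a point or a joint stands for the part that bears it (a point fixed in the world has none). Each returns a list of dicts, best first, with "p" (0 to 1); they miss things now and then, are a little off and sometimes report something else, mostly with a low value. They report only what shows in the picture. A call takes as long as a camera call. They do not tell look-alikes from the thing itself.
- models.search_frame(name, camera): "point" ([x, y, z] in mm, in world coordinates, good to about 4 mm: the middle of the surface that is visible of it).
The state is a dict: "time_s": time; "qpos": joint angles; "qvel": joint speeds; "effort": joint torques, N m; "ee_pos": TCP position; "ee_rot": TCP orientation; "force": force on the tool from outside, world axes, zero at the start; "torque": the same for the moment, N m; "gripper_width": finger opening in mm; "gripper_force": force on a finger pad.
Only numpy, scipy, OpenCV 4.12 (cv2) and the standard library are available. Lean on these libraries where they do the work, as an engineer would, in place of code of your own. Each camera call takes 0.05 s, during which the arm holds its last target. There are 200 camera calls.

## Working session

There is one attempt and no reset: what is moved stays moved. The work goes in short steps, Python scripts to look and compute and a shell command to move; the robot and the scene stay as the last step left them, time stands still between calls to the robot, and variables do not carry over. Pictures are saved under pics/ and viewed, at most 10 in all, crops included, and the job is handed in when it is done.

```bash
ls; mkdir -p pics; python3 - <<'E'
from workcell import env, grab_frame, camera_model, models
import cv2,numpy as np
s=env.state();print(s['ee_pos'],s['ee_rot'],s['time_s'],s['gripper_width'])
a=grab_frame('scene');b=grab_frame('top')
cv2.imwrite('pics/a.png',np.vstack([a,b])[:, :] if 0 else cv2.resize(np.hstack([a,b]),(800,300)))
cv2.imwrite('pics/top.png',cv2.resize(b,(800,600)));cv2.imwrite('pics/scene.png',cv2.resize(a,(800,600)))
for c in('scene','top'):
  for n in('cup','mat','rack','slot','shaker_mid','shaker_cap','short_a'):
    print(c,n,[(np.round(d['point']).tolist(),round(d['p'],2)) for d in models.search_frame(n,c)][:4])
  m=camera_model(c);print(m['K'].tolist(),(-m['R'].T@m['t']).round())
E
```

```text
pics
[ 192.02818181 -541.44995453  224.11876972] [-1.79895024e+02 -2.44226786e-03  1.95256705e+01] 0.0 91.79723719205401
scene cup [([557.0, -285.0, 27.0], 0.81), ([533.0, -58.0, 0.0], 0.64)]
scene mat [([531.0, -56.0, 1.0], 0.83)]
scene rack [([656.0, 274.0, 5.0], 0.83)]
scene slot [([654.0, 271.0, 8.0], 0.66)]
scene shaker_mid [([622.0, 157.0, 71.0], 0.65), ([407.0, 267.0, 30.0], 0.56)]
scene shaker_cap [([268.0, 322.0, 32.0], 0.8), ([625.0, 153.0, 74.0], 0.6), ([411.0, 269.0, 27.0], 0.58)]Traceback (most recent call last):
  File "<stdin>", line 9, in <module>
ValueError: it knows: cup, mat, rack, shaker_cap, shaker_mid, slot
```

```bash
python3 - <<'E'
from workcell import env, grab_frame, camera_model, models
import cv2,numpy as np
b=grab_frame('top')
for c in('top',):
  for n in('cup','mat','rack','slot','shaker_mid','shaker_cap'):
    print(c,n,[(np.round(d['point']).tolist(),round(d['p'],2)) for d in models.search_frame(n,c)][:4])
for c in('scene','top'):
  m=camera_model(c);R=np.array(m['R']);print(c,(-R.T@m['t']).round())
  for p in([557,-285,27],[531,-56,0],[622,157,71],[656,274,5]):
    u=np.array(m['K'])@(R@p+m['t']);print(p,(u[:2]/u[2]).round())
E
```

```text
top cup []
top mat [([526.0, -61.0, 0.0], 0.8)]
top rack [([604.0, 278.0, 6.0], 0.62)]
top slot [([607.0, 275.0, 7.0], 0.62)]
top shaker_mid [([406.0, 277.0, 39.0], 0.93), ([263.0, 325.0, 36.0], 0.73)]
top shaker_cap [([618.0, 162.0, 76.0], 0.82), ([407.0, 282.0, 42.0], 0.67), ([261.0, 324.0, 40.0], 0.59)]
scene [ 769. -517.  758.]
[557, -285, 27] [222. 318.]
[531, -56, 0] [261. 238.]
[622, 157, 71] [329. 175.]
[656, 274, 5] [351. 169.]
top [ 336.   33. 1455.]
[557, -285, 27] [362. 166.]
[531, -56, 0] [287. 175.]
[622, 157, 71] [217. 141.]
[656, 274, 5] [181. 134.]
```

View pics/top.png

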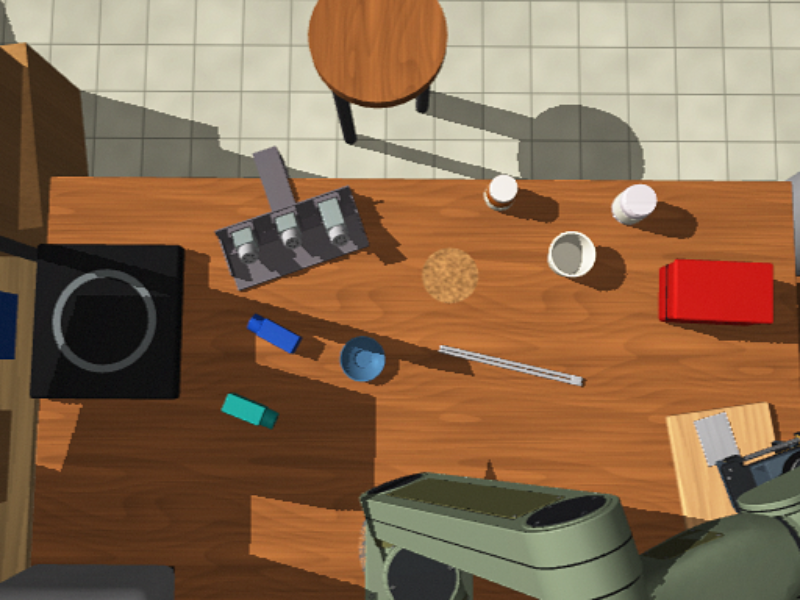

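View pics/scene.png

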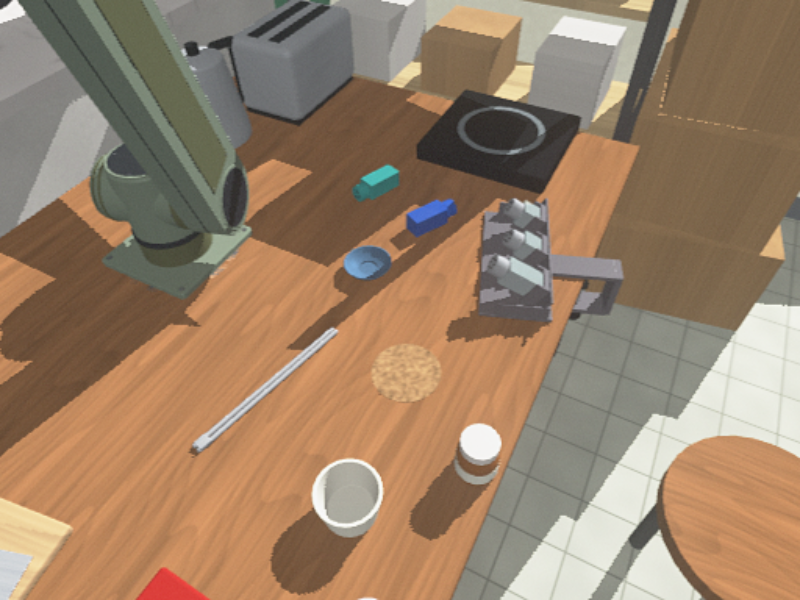

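Top view: white cup at (572,254), cork mat at (450,275), and the rack at (290,238) with three glass shakers. Their caps are at (248,255), (291,240) and (338,236). The rightmost one (333,222) looks longest; in the scene view it is the nearest, at (515,275). The blue (273,334) and turquoise (250,410) look-alikes are not meant. The jar at (503,190) stands near the push path. I'll confirm with an enlarged crop.

```bash
cat > h.py <<'E'
from workcell import env, grab_frame, camera_model, models
import cv2,numpy as np
def cam(c):
    m=camera_model(c);return np.array(m['K']),np.array(m['R']),np.array(m['t'])
def ray(c,u,v):
    K,R,t=cam(c);d=R.T@np.linalg.solve(K,[u,v,1]);return -R.T@t,d
def atz(c,u,v,z):
    o,d=ray(c,u,v);return o+d*(z-o[2])/d[2]
def proj(c,p):
    K,R,t=cam(c);u=K@(R@np.asarray(p,float)+t);return u[:2]/u[2]
def tri(ua,ub):  # scene, top
    (o,d),(p,e)=ray('scene',*ua),ray('top',*ub)
    A=np.stack([d,-e],1);s=np.linalg.lstsq(A,p-o,rcond=None)[0]
    x,y=o+d*s[0],p+e*s[1];return (x+y)/2,np.linalg.norm(x-y)
E
python3 - <<'E'
from h import *
a=cv2.resize(cv2.imread('pics/scene.png'),(512,384));
a=grab_frame('scene');b=grab_frame('top')
A=cv2.resize(a[115:215,295:405],(400,364),interpolation=2)
B=cv2.resize(b[90:190,130:240],(400,364),interpolation=2)
C=cv2.resize(b[100:190,290:430],(400,236),interpolation=2)
D=cv2.resize(a[260:352,190:330],(400,236),interpolation=2)
cv2.imwrite('pics/c.png',np.vstack([np.hstack([A,B]),np.hstack([D,C])]))
# mat
h=cv2.cvtColor(b,cv2.COLOR_BGR2HSV)
for (u,v) in((450/1.5625,275/1.5625),): print('mat',atz('top',u,v,1))
print('cup top rim z60',atz('top',572/1.5625,254/1.5625,60),'scene',atz('scene',348/1.5625,492/1.5625,60))
print('jar',tri((480/1.5625,443/1.5625),(503.5/1.5625,188/1.5625)))
print('bowl',atz('top',362/1.5625,358/1.5625,20))
E
```

```text
mat [526.73090621 -60.18660307   1.        ]
cup top rim z60 [ 561.36585117 -290.05806151   60.        ] scene [ 564.88430565 -289.69838549   60.        ]
jar (array([ 687.67190312, -157.51743599,   70.59843257]), np.float64(2.289101325211555))
bowl [360.07274553 111.99828369  20.        ]
```

View pics/c.png

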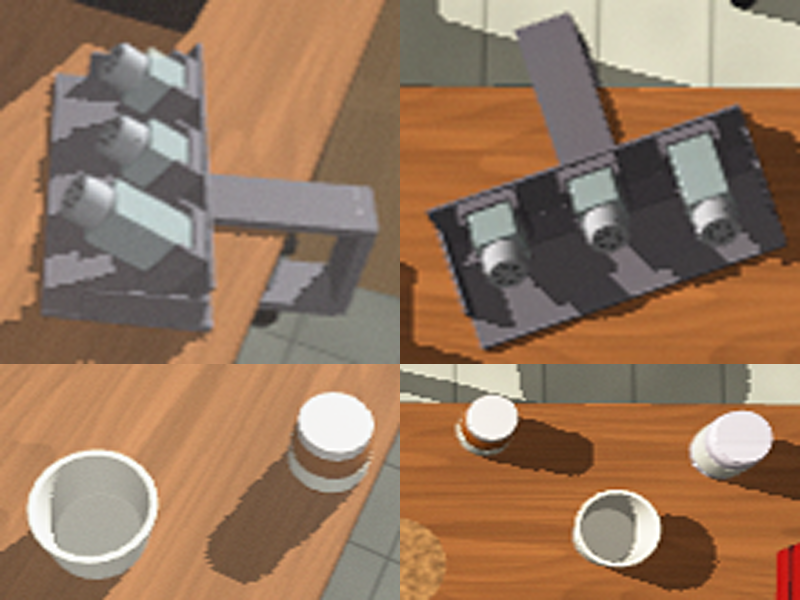

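The crop confirms it. The tall shaker is the one at (700,185) in the top view, which is (135,220) in the scene view; its glass body is clearly longer than the two short ones at (492,240) and (598,205). The cup stands upright and free, and the jar is well behind the push path. Next I compute poses and plan the push.

```bash
cat >> h.py <<'E'
from scipy.spatial.transform import Rotation as Ro
def tool(zdir,ydir):
    z=np.array(zdir,float);z/=np.linalg.norm(z);y=np.array(ydir,float);y-=z*(y@z);y/=np.linalg.norm(y)
    return np.stack([np.cross(y,z),y,z],1)
def state():
    s=env.state();return np.array(s['ee_pos']),Ro.from_euler('xyz',s['ee_rot'],degrees=True).as_matrix(),s
def delta(p1,R1):  # total shift in present tool axes, rotvec deg in tool axes
    p,R,s=state();return R.T@(p1-p),Ro.from_matrix(R.T@R1).as_rotvec(degrees=True)
E
python3 - <<'E'
from h import *
f=3.636
q=lambda x,y:(130+(x-400)/f,90+y/f)
cor=[atz('top',*q(*c),z) for c,z in(((432,212),40),((740,108),40),((785,245),20),((487,348),20))]
for c in cor: print(c.round())
for n,t_,s_ in(('tall',(718,232),(72,196)),('mid',(607,238),(108,140)),('far',(506,270),(113,66))):
    print(n,[ (np.round(x,1)) for x in tri((295+s_[0]/f,115+s_[1]/f),q(*t_))])
# push start: tool
d=np.array([527-563,-60+290,0.]);d/=np.linalg.norm(d);perp=np.array([d[1],-d[0],0])
th=np.radians(25);R1=tool(np.sin(th)*d+[0,0,-np.cos(th)],perp)
tip=np.array([563,-290,0])-d*90+[0,0,12];
p1=tip-11*R1[:,2];print(p1,d);print(delta(p1+[0,0,100],R1)); print(Ro.from_matrix(R1).as_euler('xyz',degrees=True))
E
```

```text
[603. 397.  40.]
[694. 140.  40.]
[581. 102.  20.]
[491. 352.  20.]
tall [array([582.1, 154.3,  78.2]), np.float64(1.9)]
mid [array([579.3, 247.6,  55.9]), np.float64(0.3)]
far [array([552.1, 330.1,  59.1]), np.float64(1.0)]
[ 577.6363909  -383.51027521   21.96938566] [-0.15463895  0.98797105  0.        ]
(array([416.24489202, -20.49372979, 103.03401443]), array([ 17.30223097,  20.85042156, -78.01903826]))
[180.         -25.          98.89585697]
```

```bash
python3 -m crank '1 54 -14 0 0 0 0;1 54 -14 0 0 0 0;1 54 -14 0 0 0 0;1 54 -14 0 0 0 0;1 54 -14 0 0 0 0;1 54 -14 0 0 0 0;1 54 -14 0 0 0 0;1 54 -15 0 0 0 0' 10
python3 -m crank '1 0 0 0 0 0 -10;1 0 0 0 0 0 -10;1 0 0 0 0 0 -10;1 0 0 0 0 0 -10;1 0 0 0 0 0 -10;1 0 0 0 0 0 -10;1 0 0 0 0 0 -10;1 0 0 0 0 0 -9;1 0 0 0 0 0 0'
python3 - <<'E'
from h import *
w=grab_frame('wrist');p,R,s=state();cv2.imwrite('pics/w1.png',w)
M=np.array(camera_model('wrist')['mount']);print(M.round(2))
a=grab_frame('scene');b=grab_frame('top')
A=cv2.resize(w,(400,300));cv2.imwrite('pics/d.png',np.hstack([A,cv2.resize(a[220:370,150:350],(400,300))]))
print(p,s['time_s'],s['gripper_width'])
for c in('scene','top','wrist'):
  for n in('cup','mat'): print(c,n,[(np.round(d['point']).tolist(),round(d['p'],2)) for d in models.search_frame(n,c)][:2])
E
```

```text
time_s: 1.85
ee_pos: [563.0, -289.9, 225.0]
ee_rot: [180.0, -0.0, 19.5]
force: [0.6, 0.1, 0.1]
gripper_width: 13.9
gripper_force: 0.0
time_s: 2.98
ee_pos: [561.6, -291.1, 224.9]
ee_rot: [-180.0, 0.0, 98.4]
force: [-0.3, -0.9, 0.4]
gripper_width: 0.2
gripper_force: 0.0
[[  -0.     -0.97   -0.25   69.49]
 [   1.     -0.     -0.      0.28]
 [   0.     -0.25    0.97 -159.35]
 [   0.      0.      0.      1.  ]]
[ 561.59278467 -291.05153864  224.94198901] 3.025 0.25879445096434606
scene cup [([556.0, -286.0, 28.0], 0.78), ([553.0, -36.0, 0.0], 0.4)]
scene mat [([550.0, -38.0, -0.0], 0.81)]
top cup [([577.0, -282.0, 6.0], 0.84)]
top mat [([529.0, -65.0, 2.0], 0.79)]
wrist cup [([565.0, -294.0, 20.0], 0.6)]
wrist mat []
```

View pics/d.png

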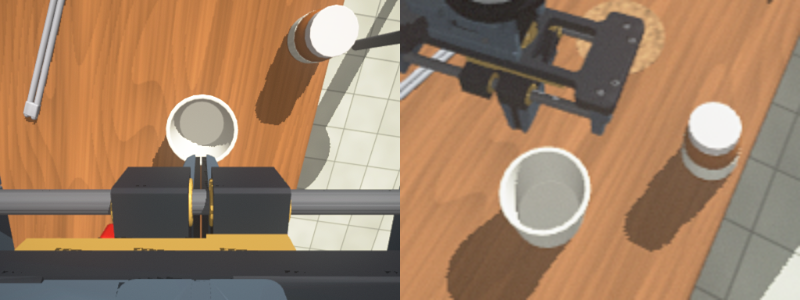

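Wrist view: the cup rim spans columns 166–238 and starts at row 95, so it is centred near (202,130), with the fingertips just behind it at (200,160). The scene view shows the cup at (545,195), free. I'll check the cup centre at rim height.

```bash
python3 - <<'E'
from h import *
p,R,s=state();m=camera_model('wrist');M=np.array(m['mount']);K=np.array(m['K'])
T=np.eye(4);T[:3,:3]=R;T[:3,3]=p;C=T@M
for u,v in((166,128),(238,128),(202,95),(202,130)):
    d=C[:3,:3]@np.linalg.solve(K,[u*1.28,v*1.28,1]);o=C[:3,3];print((o+d*(60-o[2])/d[2]).round(1))
E
```

```text
[ 518.9 -293.    60. ]
[ 606.7 -279.9   60. ]
[ 556.8 -246.7   60. ]
[ 563.2 -288.9   60. ]
```

```bash
python3 -m crank '1 0 0 40 0 0 0;1 0 0 40 0 0 0;1 0 0 40 0 0 0;1 0 0 30 0 0 0;1 0 0 20 0 0 0;1 0 0 12 0 0 0;1 0 0 10 0 0 0;1 0 0 0 0 0 0'
python3 -m crank '1 5 0 0 0 0 0;1 5 0 0 0 0 0;1 5 0 0 0 0 0;1 5 0 0 0 0 0;1 10 0 0 0 0 0;1 10 0 0 0 0 0;1 10 0 0 0 0 0'
```

```text
time_s: 4.42
ee_pos: [561.4, -291.0, 32.7]
ee_rot: [-180.0, -0.0, 98.5]
force: [1.2, -0.4, -0.6]
gripper_width: 0.4
gripper_force: 0.0
time_s: 5.3
ee_pos: [554.3, -241.1, 33.2]
ee_rot: [180.0, 0.0, 98.5]
force: [-0.2, -2.4, 2.3]
gripper_width: 0.3
gripper_force: 1.2
```

```bash
python3 -m crank '1 12 0 0 0 0 0;1 12 0 0 0 0 0;1 12 0 0 0 0 0;1 12 0 0 0 0 0;1 12 0 0 0 0 0;1 12 0 0 0 0 0;1 12 0 0 0 0 0;1 12 0 0 0 0 0;1 12 0 0 0 0 0;1 0 0 0 0 0 0'
python3 - <<'E'
from h import *
a=grab_frame('scene');b=grab_frame('top')
cv2.imwrite('pics/e.png',np.hstack([cv2.resize(a[150:330,180:340],(480,540)),cv2.resize(b[130:220,240:290],(300,540))]))
for c in('scene','top'):
  for n in('cup','mat'): print(c,n,[(np.round(d['point']).tolist(),round(d['p'],2)) for d in models.search_frame(n,c)][:2])
E
```

```text
time_s: 6.55
ee_pos: [537.0, -133.2, 32.3]
ee_rot: [-179.9, -0.1, 98.6]
force: [0.4, -0.1, -0.3]
gripper_width: 0.3
gripper_force: 0.0
scene cup [([546.0, -155.0, 26.0], 0.83)]
scene mat [([546.0, -159.0, 26.0], 0.72), ([548.0, -42.0, 0.0], 0.48)]
top cup []
top mat [([528.0, -59.0, 2.0], 0.85)]
```

View pics/e.png

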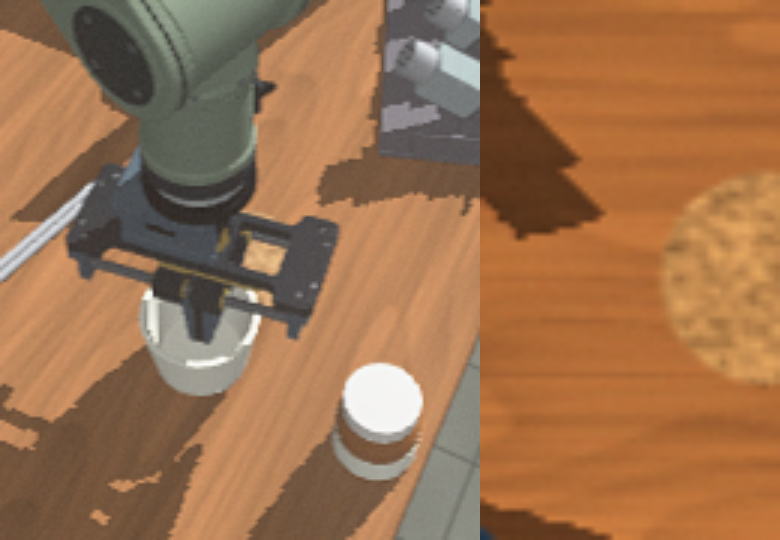

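```bash
python3 - <<'E'
from h import *
for x,y in((142,312),(260,312),(201,312),(201,365)): print(atz('scene',180+x/3,150+y/3,60).round(1))
E
```

```text
[ 502.2 -165.4   60. ]
[ 580.3 -125.7   60. ]
[ 541.3 -145.5   60. ]
[ 562.2 -184.2   60. ]
```

```bash
python3 -m crank '1 10 0 0 0 0 0;1 12 0 0 0 0 0;1 12 0 0 0 0 0;1 12 0 0 0 0 0;1 12 0 0 0 0 0;1 10 0 0 0 0 0;1 8 0 0 0 0 0;1 4 0 0 0 0 0;1 2 0 0 0 0 0;1 0 0 0 0 0 0'
python3 -m crank '1 -4 0 0 0 0 0;1 0 0 -15 0 0 0;1 0 0 -30 0 0 0;1 0 0 -50 0 0 0;1 -50 0 -50 0 0 0;1 -50 0 -20 0 0 0;1 -30 0 0 0 0 0;1 0 0 0 0 0 0'
python3 - <<'E'
from h import *
a=grab_frame('scene');w=grab_frame('wrist');p,R,s=state()
cv2.imwrite('pics/f.png',np.hstack([cv2.resize(a[150:330,180:340],(480,540)),cv2.resize(w,(320,540))]))
for c in('scene','wrist'):
  for n in('cup','mat'): print(c,n,[(np.round(d['point']).tolist(),round(d['p'],2)) for d in models.search_frame(n,c)][:2])
E
```

```text
time_s: 8.1
ee_pos: [526.0, -53.7, 33.0]
ee_rot: [180.0, -0.0, 98.5]
force: [-0.2, 0.2, 0.6]
gripper_width: 0.4
gripper_force: 0.0
time_s: 9.1
ee_pos: [545.2, -182.4, 193.3]
ee_rot: [179.9, 0.1, 98.3]
force: [-0.5, -0.7, -0.7]
gripper_width: 0.2
gripper_force: 0.0
scene cup [([531.0, -77.0, 23.0], 0.74)]
scene mat [([562.0, -77.0, 2.0], 0.77)]
wrist cup [([529.0, -64.0, 17.0], 0.92)]
wrist mat [([564.0, -71.0, 2.0], 0.97)]
```

View pics/f.png

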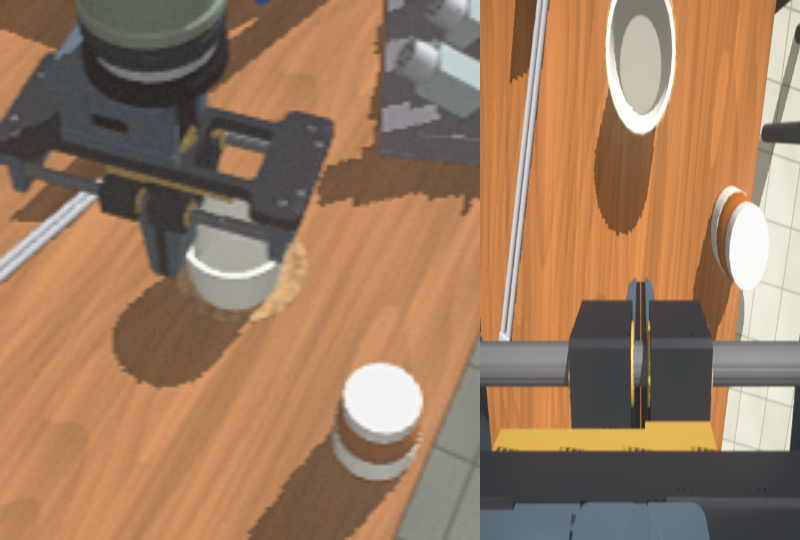

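The scene view shows the cup upright on the mat. The mat's edge shows on the right (305,265) and faintly on the left (182,288); the wrist view has the cup rim at columns 606–676, with its near edge at row 133. I'll compute the offset.

```bash
python3 - <<'E'
from h import *
p,R,s=state();m=camera_model('wrist');M=np.array(m['mount']);K=np.array(m['K'])
T=np.eye(4);T[:3,:3]=R;T[:3,3]=p;C=T@M
for x,y in((606,50),(676,50),(641,133)):
    d=C[:3,:3]@np.linalg.solve(K,[(x-480)*1.6,y*384/540,1]);o=C[:3,3];print((o+d*(60-o[2])/d[2]).round(1))
f=lambda x,y,z:atz('scene',180+x/3,150+y/3,z).round(1)
print(f(187,255,60),f(281,255,60),f(234,283,60)); print('mat edges',f(307,265,1),f(265,320,1),f(180,290,1))
a=grab_frame('top');
print(models.search_frame('mat','top')[:1],models.search_frame('cup','top')[:1])
E
```

```text
[484.7 -72.7  60. ]
[572.3 -59.5  60. ]
[ 535.3 -110.8   60. ]
[ 507.3 -105.5   60. ] [572.1 -72.6  60. ] [ 551.5 -111.8   60. ]
mat edges [579.1 -34.3   1. ] [571.3 -97.4   1. ] [ 496.9 -103.6    1. ]
[{'point': [505.0, -39.7, 1.7], 'p': 0.76}] [{'point': [535.3, -70.1, 11.2], 'p': 0.78}]
```

Cup centre is about (528.5,-67) and the mat centre about (527.5,-61), so it is 6 mm off and well inside tolerance. Now to the shaker.

```bash
python3 -m crank '-0.5 43 22 -5 0 0 0;-0.5 43 22 -5 0 0 0;-0.5 43 22 -5 0 0 0;-0.5 43 22 -5 0 0 0;-0.5 43 22 -5 0 0 0;-0.5 43 22 -5 0 0 0;-0.5 43 22 -5 0 0 0;-0.5 43 22 -5 0 0 0'
python3 -m crank '-0.5 0 0 0 0 0 10;-0.5 0 0 0 0 0 10;-0.5 0 0 0 0 0 10;-0.5 0 0 0 0 0 10;-0.5 0 0 0 0 0 10;-0.5 0 0 0 0 0 10;-0.5 0 0 0 0 0 10;-0.5 0 0 0 0 0 9;-0.5 0 0 0 0 0 0'
python3 -m crank '-0.5 0 0 0 0 -10 0;-0.5 0 0 0 0 -10 0;-0.5 0 0 0 0 -10 0;-0.5 0 0 0 0 0 0'
python3 - <<'E'
from h import *
p,R,s=state();w=grab_frame('wrist');print(s['qpos'],s['gripper_width'],s['time_s'])
cv2.imwrite('pics/g.png',cv2.resize(w,(800,600)))
for n in('shaker_mid','shaker_cap','slot'): print(n,[(np.round(d['point']).tolist(),round(d['p'],2)) for d in models.search_frame(n,'wrist')][:3])
m=camera_model('wrist');M=np.array(m['mount']);K=np.array(m['K']);T=np.eye(4);T[:3,:3]=R;T[:3,3]=p;C=np.linalg.inv(T@M)
for q in([624,169,54],[582,154,79],[666,183,30]):
    u=K@(C[:3,:3]@q+C[:3,3]);print(u[:2]/u[2]*1.5625)
E
```

```text
time_s: 10.55
ee_pos: [668.2, 187.7, 232.2]
ee_rot: [-180.0, 0.0, 98.6]
force: [0.6, 0.8, 0.2]
gripper_width: 68.3
gripper_force: 0.0
time_s: 11.68
ee_pos: [667.9, 186.1, 232.0]
ee_rot: [-180.0, 0.0, 19.7]
force: [0.2, -0.1, -0.0]
gripper_width: 68.4
gripper_force: 0.0
time_s: 12.18
ee_pos: [669.5, 186.6, 224.9]
ee_rot: [-179.9, 30.4, 19.7]
force: [0.1, 1.0, -1.1]
gripper_width: 68.3
gripper_force: 0.0
[ 15.56054168  48.34352509  42.14168771  -2.30146218 119.8421224
  85.26466209] 68.27593975721447 12.175
shaker_mid [([424.0, 286.0, 28.0], 0.66)]
shaker_cap [([635.0, 168.0, 70.0], 0.84)]
slot [([634.0, 268.0, 11.0], 0.77), ([633.0, 172.0, 69.0], 0.71)]
[403.68338257 190.01797041]
[403.58484828 271.14594017]
[405.40333245 103.19477191]
```

View pics/g.png

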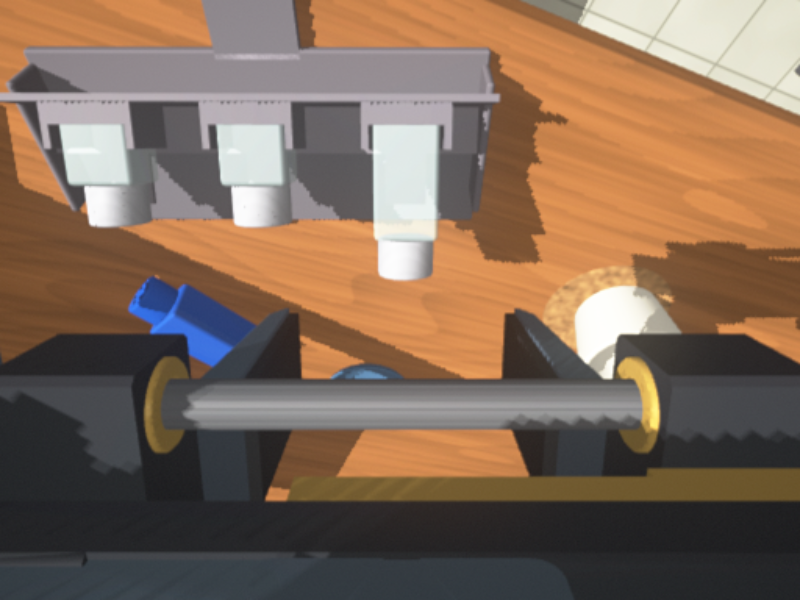

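The tall shaker lies on column 406, with cap face at row 279, glass/cap joint at row 239 and lip at row 125. That matches my prediction to a few mm, with the true middle about 5 mm further toward the cap. The jaws are centred on it.

```bash
python3 - <<'E'
from h import *
p,R,s=state();print(R.round(3));y=R[:,1]
a=np.radians(19.5);R1=tool([-.5*np.cos(a),-.5*np.sin(a),-.866],[np.sin(a),-np.cos(a),0])
print(delta(np.array([620,167.5,56])+8*R1[:,2],R1))
E
```

```text
[[ 0.818  0.335 -0.467]
 [ 0.291 -0.942 -0.166]
 [-0.496 -0.    -0.868]]
(array([ 44.57910485,   1.21283114, 188.5191598 ]), array([ 0.03022463, -0.27178524,  0.05965156]))
```

```bash
python3 -m crank '-0.5 22 0 10 0 0 0;-0.5 22 1 30 0 0 0;-0.5 0 0 40 0 0 0;-0.5 0 0 40 0 0 0;-0.5 0 0 25 0 0 0;-0.5 0 0 0 0 0 0' 25
python3 - <<'E'
from h import *
a=grab_frame('scene');p,R,s=state();w=grab_frame('wrist')
cv2.imwrite('pics/i.png',np.hstack([cv2.resize(w,(400,300)),cv2.resize(a[100:220,290:450],(400,300))]))
g=p-8*R[:,2];print(g,s['gripper_width'])
print(delta(np.array([620,167.5,56])+8*R[:,2],R)[0])
E
```

```text
time_s: 13.12
ee_pos: [634.6, 172.9, 83.6]
ee_rot: [-180.0, 30.2, 19.5]
force: [0.4, 0.1, -0.6]
gripper_width: 68.4
gripper_force: 0.0
[639.72509193 174.69933726  91.80914486] 67.90781234228012
[-0.78358581  0.10824904 42.57108255]
```

View pics/i.png

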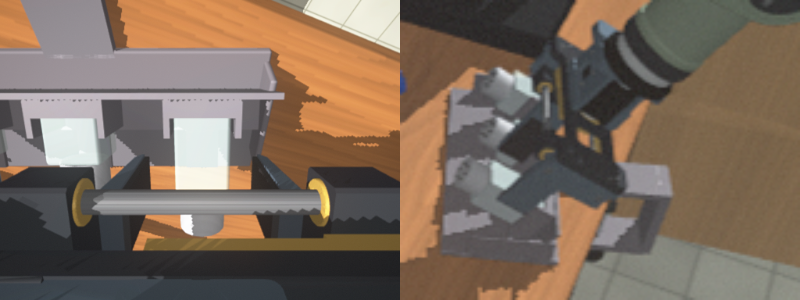

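The wrist view shows the shaker (centre column 202) midway between the fingers (138 and 260). Scene view: the fingers straddle it, clear of the neighbouring shaker. Descend and close.

```bash
python3 -m crank '-0.5 0 0 20 0 0 0;-0.5 0 0 12 0 0 0;-0.5 0 0 6 0 0 0;-0.5 0 0 0 0 0 0;0.3 0 0 0 0 0 0;0.4 0 0 0 0 0 0;0.6 0 0 0 0 0 0;0.6 0 0 0 0 0 0;0.6 0 0 0 0 0 0;0.6 0 0 0 0 0 0' 20
```

```text
time_s: 14.48
ee_pos: [618.3, 166.9, 51.8]
ee_rot: [180.0, 30.0, 19.5]
force: [1.0, -0.2, 0.4]
gripper_width: 37.6
gripper_force: 20.0
```

```bash
python3 -m crank '0.7 -3 0 0 0 0 0;0.7 -5 0 0 0 0 0;0.7 -8 0 0 0 0 0;0.7 -10 0 0 0 0 0;0.7 -10 0 0 0 0 0;0.7 -10 0 0 0 0 0;0.7 -10 0 0 0 0 0;0.7 -10 0 0 0 0 0'  25
python3 -m crank '0.7 -10 0 -15 0 0 0;0.7 -10 0 -20 0 0 0;0.7 -5 0 -30 0 0 0;0.7 0 0 -30 0 0 0;0.7 0 0 0 0 0 0;0.7 0 0 0 0 0 0;0.7 0 0 0 0 0 0'
python3 - <<'E'
from h import *
p,R,s=state();R0=R
C=np.array([528.5,-67,60])   # cup rim centre
for tip in(50,55):
  Rr=R@Ro.from_rotvec([0,tip,0],degrees=True).as_matrix()
  ax=-Rr[:,0]; cap=C+[0,0,50]; g=cap-51*ax; t=g+8*Rr[:,2]
  print(tip,'axis',ax.round(2),'grasp',g.round(),'tcp',t.round(),'shift now',(R.T@(t-p)).round(1),'world',(t-p).round(),'z',Rr[:,2].round(2))
a=grab_frame('scene');cv2.imwrite('pics/j.png',cv2.resize(a[60:300,200:450],(625,600)))
E
```

```text
time_s: 15.48
ee_pos: [562.7, 147.4, 84.9]
ee_rot: [-180.0, 30.1, 19.5]
force: [-0.9, 0.8, -0.9]
gripper_width: 37.8
gripper_force: 25.0
time_s: 16.35
ee_pos: [587.5, 156.2, 178.3]
ee_rot: [-180.0, 30.2, 19.5]
force: [-0.2, 0.5, -1.0]
gripper_width: 37.6
gripper_force: 25.0
50 axis [-0.89 -0.31 -0.34] grasp [574. -51. 127.] tcp [576. -50. 120.] shift now [-39.3 190.7  90.5] world [ -11. -206.  -59.] z [ 0.32  0.11 -0.94]
55 axis [-0.86 -0.3  -0.42] grasp [572. -52. 131.] tcp [575. -50. 124.] shift now [-42.4 190.7  87.3] world [ -12. -207.  -54.] z [ 0.4   0.14 -0.91]
```

View pics/j.png

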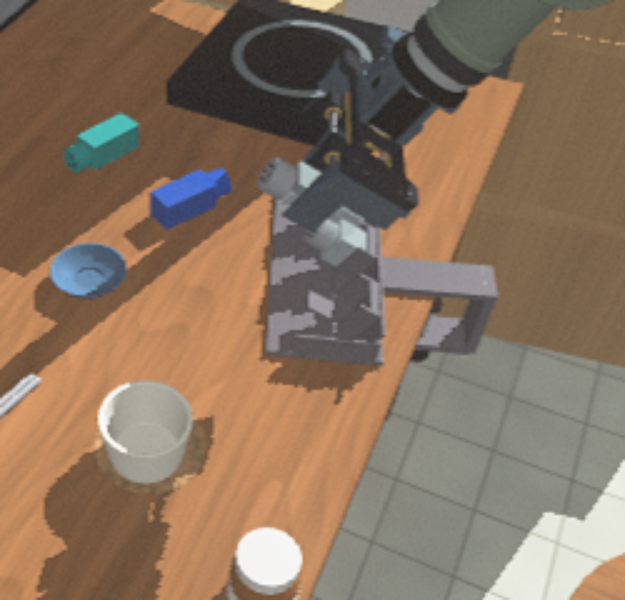

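The shaker is out of the slot and held, with cap at (275,178). The empty slot shows on the shelf, the short shakers are in place, and the cup sits centred on the mat at (147,432). Now I tip it.

```bash
python3 -m crank '0.7 0 0 0 0 8 0;0.7 0 0 0 0 8 0;0.7 0 0 0 0 9 0;0.7 0 0 0 0 9 0;0.7 0 0 0 0 8 0;0.7 0 0 0 0 8 0;0.7 0 0 0 0 0 0'
python3 - <<'E'
from h import *
p,R,s=state();ax=-R[:,0];g=np.array([528.5,-67,110])-51*ax;t=g+8*R[:,2]
print(ax,(R.T@(t-p)).round(1),(R.T@[0,0,t[2]-p[2]]).round(1))
E
```

```text
time_s: 17.27
ee_pos: [584.5, 155.4, 177.7]
ee_rot: [-180.0, -19.6, 19.5]
force: [0.1, 0.1, -1.2]
gripper_width: 38.0
gripper_force: 25.0
[-0.88798524 -0.31431951 -0.33568655] [-91.4 191.   29. ] [-19.5   0.   54.7]
```

```bash
python3 -m crank '0.7 -7 19 -2.5 0 0 0;0.7 -9 24 -3.2 0 0 0;0.7 -9 24 -3.2 0 0 0;0.7 -9 24 -3.2 0 0 0;0.7 -9 24 -3.2 0 0 0;0.7 -9 24 -3.2 0 0 0;0.7 -9 24 -3.2 0 0 0;0.7 -7 19 -2.5 0 0 0;0.7 -4 9 -1.5 0 0 0;0.7 0 0 0 0 0 0'
python3 -m crank '0.7 -4 0 11 0 0 0;0.7 -5 0 15 0 0 0;0.7 -5 0 15 0 0 0;0.7 -4 0 10 0 0 0;0.7 -1.5 0 4 0 0 0;0.7 0 0 0 0 0 0;0.7 0 0 0 0 0 0;0.7 0 0 0 0 0 0'
python3 - <<'E'
from h import *
p,R,s=state();g=p-8*R[:,2];print('cap',g-51*R[:,0],s['gripper_width'],s['gripper_force'])
a=grab_frame('scene');w=grab_frame('top');cv2.imwrite('pics/k.png',np.hstack([cv2.resize(a[90:330,160:400],(500,500)),cv2.resize(w[110:230,240:310],(292,500))]))
E
```

```text
time_s: 18.52
ee_pos: [580.9, -49.3, 178.9]
ee_rot: [-180.0, -20.0, 19.5]
force: [0.0, 0.5, -1.2]
gripper_width: 37.9
gripper_force: 25.0
time_s: 19.52
ee_pos: [581.1, -49.0, 121.2]
ee_rot: [180.0, -20.1, 19.5]
force: [0.0, 0.4, -1.0]
gripper_width: 38.3
gripper_force: 25.0
cap [533.3741016  -65.89435607 111.18885673] 38.255670009662815 24.997036457061768
```

View pics/k.png

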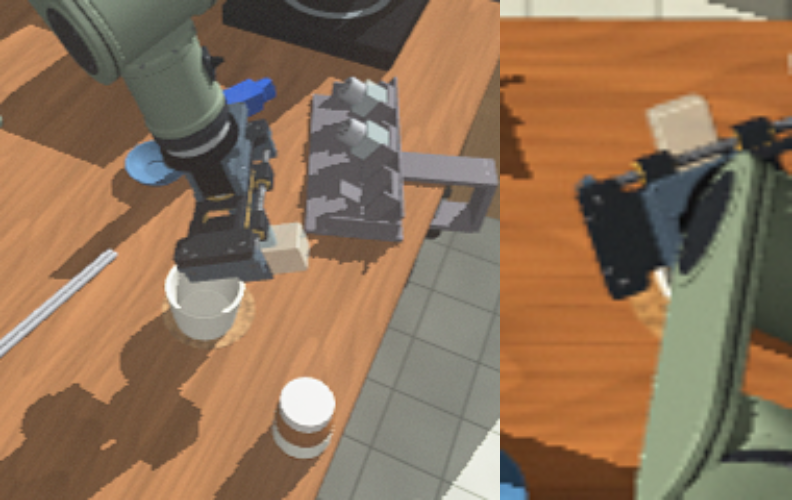

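The final picture shows the cup upright on the mat at (205,300) and the shaker held above it, base up at right (285,250). By calculation the cap is about 5 mm from the cup's axis and 50 mm above the rim. Handing in.

```bash
python3 -c "
from workcell import env
print(env.job_done())"
```

```text
the job is handed in; nothing more can be done
None
```

I handed the job in at about 20 s, with no verdict returned: the cup stands about 6 mm off the mat's centre, and the tall shaker is held tipped about 20° past level, its cap (hidden in the last picture, so by calculation) about 5 mm from the cup's axis and 50 mm above its rim.

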